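# Seat and clamp a sensor head in its corner nest

### The arm

A 7-joint arm with a two-finger parallel gripper is mounted at the origin on a cart in front of the work surface, level with it; the furniture and walls round the work are solid. World frame = base frame: x ahead of the robot, y to its left, z up, the work surface at z = 0. Lengths are in m, angles in rad, forces in N, time in s.
With the tool pointing down it reaches from about 0.425 to 0.875 m from the base axis. Payload 8.4 kg.
Tool frame: the origin (TCP) lies midway between the tips of the shut fingers; the grasp point (between the pads) lies 19 mm behind it; z points along the fingers, y is the line along which they close (so a half turn about z gives the same grasp; the last joint's range is limited). The gripper opens to 85 mm and grips with 20 to 120 N. Pads are 22 mm wide; open, the fingers measure 114 mm over their backs; the gripper's body (76 mm by 85 mm) begins 54 mm behind the grasp point. The pads swing forward as they close: fully open they stand 13 mm farther back than shut.
Start: joints at [-1.256, 0.333, 0.04, 1.465, -0.013, 1.343, -0.059], TCP at [0.261, 0.595, 0.231] pointing down, gripper open.
Joint ranges: [-2.58, 2.58], [-0.38, 2.09], [-1.3, 1.39], [0.25, 2.4], [-1.5, 4.64], [0.08, 2.09], [-2.65, 2.65]. Speed limits (rad/s): [2.22, 2.22, 2.79, 2.79, 3.14, 3.14, 3.14].

### API

Orientations are given as a unit quaternion [x, y, z, w].
In Python, from bench import ctrl gives the robot as it stands. The module is installed in compiled form; this text tells all that it offers.
- The arm moves only by the tool servo_tool, never from a script. Its argument "deltas" is one flat list of numbers, 6 for each row, row after row: the shift along the tool's x, y, z in m, then the turn, a rotation vector about the tool's x, y, z in rad. A call has 1 to 20 rows; each row shifts and turns the commanded pose from where the row before left it, along the tool's axes as they then stand; what a row does not reach is not made up. A row lasts 1/12 s, in which the tool goes at most 41.7 mm and 7.16 degrees, less where a joint would pass 70% of its speed; a pose out of reach is approached as far as the arm can. A call is refused whole if a number of a shift passes 0.0417 or a number of a turn 0.125, either way. A call with a gripper value outside its range is refused whole. "jaw" is the finger opening in m, from 0 to 0.0854, set as the call begins (left out, the last holds). The fingers move at their own pace and stop on an object; "squeeze" is the grip in N (left out, the last holds). Time passes only in rows, so rows that do not move let the fingers close. It gives the time, the measured TCP pose, the force, the opening and the grip force at its end, in the units of the state.
- ctrl.read_state(): the state, without advancing time (a new reading comes with each control period).
- ctrl.read_camera(name): name is "scene" or "top"; returns a dict with "img" (420x560x3 uint8, red, green, blue), "fovy" (degrees; the focal length in pixels is half the picture's height over the tangent of half this angle, whatever the lens; pixels are square), "cx", "cy" (the principal point, pixels), "eye" and "orientation" of the camera in the world. Camera axes: x right, y up, looking along -z (the intrinsics and any distortion apply to the point x, -y, -z); pixel columns grow to the right and rows downward; lengths in m; the calibration is good to about 2 mm. A picture is of the moment at which its call begins. There is no depth.
- ctrl.close_job(): hands the job in; it is judged then, once.
The state is a dict: "time": time; "qpos": joint angles; "joint_velocities": joint speeds; "effort": joint torques, N m; "position": TCP position; "ee_rot": TCP orientation; "force": force on the tool from outside, world axes, zero at the start; "torque": the same for the moment, N m; "width": finger opening in m; "finger_force": force on a finger pad.
Only numpy, scipy, OpenCV 4.12 (cv2) and the standard library are available. Lean on these libraries where they do the work, as an engineer would, in place of code of your own. Each camera call takes 0.05 s, during which the arm holds its last target. There are 200 camera calls.

### The job

Clamp the round power sensor head in its nest so that its window can be cleaned: with the fingertips push it over the base plate until its rim lies against the long steel rail, then slide it along the rail right into the corner, against the end stop. Then push the cam lever all the way round so that the cam clamps the head there. Slide the head only, never lift or tip it, and leave the lens cap on the plate and the other things on the table where they are.

Things in the scene. Friction and masses are not known exactly. Their poses are not given: they have to be found in the camera images.
- nest: Clamping nest, fixed to the table: aluminium base plate with a steel rail, end stop and cam. Origin on the table, z up; the plate spans x -75 to 75, y -135 to 150 mm in this frame, its top at z = 10 mm. At yaw 0 its x axis points away from the robot, y to the robot's left. The nest may be turned a little.
- rail_mid (a point): Point at the foot of the rail's inner face, on the plate's top, at x = 45, y = 0 in the nest's frame (same axes as the nest). The straight steel rail stands along the plate's whole far edge, 20 mm thick, 14 mm higher than the plate. The lane along it is open from the right end (-y).
- stop_mid (a point): Point at the foot of the end stop's inner face, on the plate's top, at x = 22, y = 115 in the nest's frame (same axes). The stop is a steel bar at a right angle to the rail at its left end, 14 mm high, 20 mm thick, spanning x = 0 to 45 mm.
- seat (a point): Point on the plate's top where the centre of the sensor head stands when it touches both rail and stop: x = 25, y = 95 mm in the nest's frame.
- sensor_head: Power sensor head, the loose part to be seated: a black round disc with a pale spot in the middle of its top, 40 mm in diameter, 14 mm high, 0.15 kg (may vary). Origin at the centre of its underside, z up; it starts flat on the plate, to the right of the corner and off the rail. It is free to turn.
- cam_lever (a joint): Cam lever's angle about its upright pivot, rad: 0 to 0.35 at the start (open, pointing left), growing counter-clockwise seen from above as it sweeps round the side nearest the robot, 2.27 at its end (clamped, pointing right). Turns stiffly (0.12 N m, 2 to 6 N at the handle) and stays where left. Open, it leaves the lane free; near the end its cam presses the seated head into the corner.
- lever_grip (a point): Middle of the lever's upright black handle, 45 mm above the table; the grip is 16 mm across (10 mm at its foot), from 31 to 59 mm above the table, 60 mm from the pivot. It moves with the lever; the flat arm below it is at 25 to 30 mm.
- lever_pivot (a point): Point on the upright pivot axis of the cam lever, 45 mm above the table: x = -9.4, y = 82.5 mm in the nest's frame. The steel cam below it is 24 mm across, 5 mm eccentric, and stands 14 mm above the plate.
- lens_cap: Plain black lens cap, 34 mm across, 10 mm high, lying on the near right corner of the plate: a bystander, not to be moved. Origin at the centre of its underside.
- dropper_bottle: Small brown dropper bottle with a white cap, 32 mm across, 70 mm high, near right: a bystander.
- adapter_ring: Black ring, 30 mm across, 9 mm high, at the near edge: a bystander.
- hex_driver_1: Hex driver lying on the left, 160 mm long, 18 mm high: a bystander.
- marker_pen: Pen lying at the back left, 120 mm long: a bystander.
- tape_roll: Roll of tape lying on the left, 58 mm across, 19 mm high: a bystander.
- filter_box: Clear flat box, 46 x 52 x 14 mm, near the right: a bystander.
There are look-alikes about, which are no part of the job. What is shaped like the sensor_head but turquoise or yellow is not meant.

How it is judged:
On the way, in this order (a step that is already met when the one before it is completed fails the run):
1. the head lies against the rail (within 2.5 mm), still at least 20 mm short of the end stop (x of sensor_head in the frame of nest above 0.0225 m and y of sensor_head in the frame of nest between -0.13 and 0.075 m and z of sensor_head in the frame of nest below 0.0115 m and angle between sensor_head's own z axis and vertical below 0.05 rad), for 0.1 s.
2. the head is in the corner, within 3 mm of the seat, with the lever not yet clamped (horizontal distance between sensor_head and seat below 0.003 m and value of joint cam_lever below 1.6 rad and z of sensor_head in the frame of nest below 0.0115 m and angle between sensor_head's own z axis and vertical below 0.05 rad), for 0.2 s.
3. the lever is at its end and the cam bears on the head (value of joint cam_lever above 2.12 rad and contact force between sensor_head and cam_lever above 0.5 N), for 0.2 s.
At the end, for the whole second after the job is handed in: The sensor head lies flat and at rest in the corner, its centre within 3 mm of the seat; the cam lever is within 0.15 rad of its end (2.27) and the cam presses on the head with more than 0.5 N (all of step 3 and horizontal distance between sensor_head and seat below 0.003 m and linear speed of sensor_head below 0.01 m/s and velocity of joint cam_lever below 0.05 rad/s and z of sensor_head in the frame of nest below 0.0115 m and angle between sensor_head's own z axis and vertical below 0.05 rad); the robot touches nothing.
It fails at once if the sensor head is lifted more than 4 mm off the plate (z of sensor_head in the frame of nest above 0.014 m).
It fails at once if the sensor head is tipped by more than 0.2 rad (angle between sensor_head's own z axis and vertical above 0.2 rad).
It fails at once if the lens cap is moved by more than 10 mm (distance of lens_cap from where it was at the start of the episode above 0.01 m).
It fails at once if another thing on the table is moved by more than 15 mm (distance of any of dropper_bottle, adapter_ring, hex_driver_1, marker_pen, tape_roll, filter_box from where it was at the start of the episode above 0.015 m).
It also fails if it takes over 72 s, if anything falls off the work surface, if the arm or the gripper's body presses on something with over 40 N, if the wrist force passes 120 N, or if a joint passes its speed limit or range.

## Working session

There is one attempt and no reset: what is moved stays moved. The work goes in short steps, Python scripts to look and compute and a tool call to move; the robot and the scene stay as the last step left them, time stands still between calls to the robot, and variables do not carry over. Pictures are saved under pics/ and viewed, at most 10 in all, crops included, and the job is handed in when it is done.

Besides the shell and the picture viewer there is one more tool, called after "Emit:" as name(argument=value, ...) on one line, values as JSON. servo_tool: Moves the arm, as the interface text tells. Its arguments: {"type":"object","properties":{"deltas":{"type":"array","items":{"type":"number"}},"jaw":{"type":"number"},"squeeze":{"type":"number"}},"required":["deltas"]}

```bash
mkdir -p pics; cat > h.py <<'E'
import numpy as np, cv2
from scipy.spatial.transform import Rotation as R
from bench import ctrl
def cam(n):
    c=ctrl.read_camera(n); c['f']=210/np.tan(np.radians(c['fovy'])/2); c['R']=R.from_quat(c['orientation']).as_matrix(); return c
def ray(c,u,v,z):
    d=c['R']@np.array([(u-c['cx'])/c['f'],-(v-c['cy'])/c['f'],-1.]); e=np.array(c['eye']); return e+d*(z-e[2])/d[2]
def proj(c,p):
    q=c['R'].T@(np.array(p)-c['eye']); return c['cx']+c['f']*q[0]/-q[2], c['cy']-c['f']*q[1]/-q[2]
def save(c,n): cv2.imwrite('pics/'+n,c['img'][:,:,::-1])
E
python3 - <<'E'
from h import *
for n in('top','scene'):
    c=cam(n); save(c,n+'0.png'); print({k:v for k,v in c.items() if k!='img'})
print(ctrl.read_state())
E
```

```text
{'fovy': 46.63281097596481, 'cx': 274.059411837327, 'cy': 203.35007606794173, 'eye': array([0.4453996 , 0.03443467, 1.1702312 ]), 'orientation': array([ 0.02791337, -0.02489172, -0.70134318,  0.71184197]), 'f': np.float64(487.2304799513027), 'R': array([[ 0.01499629,  0.9971014 , -0.07459164],
       [-0.99988065,  0.01467718, -0.00482454],
       [-0.00371576,  0.07465508,  0.99720249]])}
{'fovy': 44.673449652176714, 'cx': 284.33319306020263, 'cy': 208.5466108593796, 'eye': array([-0.136059  , -0.92706251,  0.8388211 ]), 'orientation': array([ 0.45832984, -0.1413437 , -0.25082541,  0.84085809]), 'f': np.float64(511.0995354953214), 'R': array([[ 0.83421715,  0.29225308, -0.46762152],
       [-0.55138122,  0.45404075, -0.69987552],
       [ 0.00777845,  0.84168589,  0.53991144]])}
{'time': 0.1, 'qpos': array([-1.25623402,  0.33383938,  0.03987442,  1.46619667, -0.01340376,
        1.34326682, -0.05848983]), 'joint_velocities': array([ 2.19648770e-05, -3.19935164e-03, -2.39110615e-04, -1.55165422e-03,
        4.00050429e-04,  1.32297928e-03,  5.06596268e-04]), 'effort': array([ 3.44722117e-03, -6.60012245e+01,  1.36963852e+00, -4.06468534e+01,
        1.69346330e-02,  9.03137494e-03,  1.21963453e-05]), 'position': array([0.26119542, 0.59476656, 0.23050399]), 'ee_rot': array([ 2.05412186e-01,  9.78675284e-01, -7.14828704e-04, -1.02425179e-04]), 'force': array([-0.41408121,  0.16078128, -0.87529597]), 'torque': array([0.03895693, 0.01130163, 0.01043089]), 'finger_force': 0.0, 'width': 0.08549019245674173}
```

View pics/top0.png

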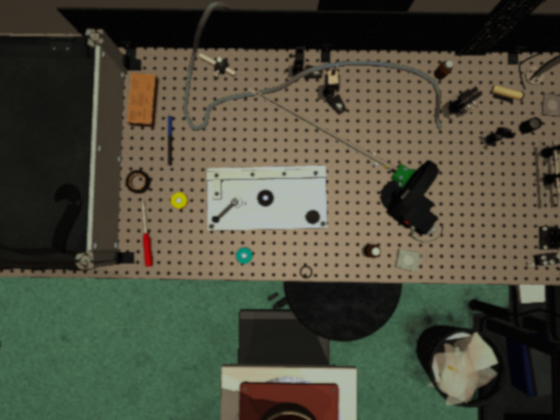

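View pics/scene0.png

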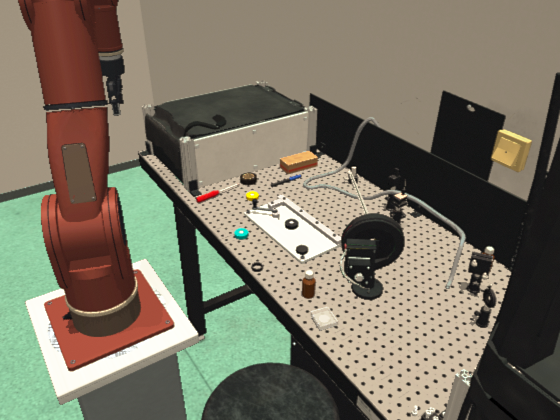

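The top view shows the nest plate with corners at about (207,168), (326,166), (328,229) and (206,231).

Candidates for the head:
- Black disc with a pale spot at (265,198), which fits the description.
- Plain black disc at (312,217), which is the lens cap.
- Turquoise (244,256) and yellow (179,200) discs, which are look-alikes.
- Black ring (306,271), which is the adapter ring.

I'll confirm in one enlarged crop and measure.

```bash
python3 - <<'E'
from h import *
c=cam('top'); im=c['img']; cv2.imwrite('pics/crop.png',cv2.resize(im[155:245,195:340,::-1],None,fx=5.5,fy=5.5,interpolation=cv2.INTER_CUBIC))
g=im.min(2); sub=np.zeros_like(g); sub[150:250,190:345]=(g[150:250,190:345]>130)
k,_=cv2.findContours(sub,cv2.RETR_EXTERNAL,cv2.CHAIN_APPROX_NONE)
k=max(k,key=cv2.contourArea); r=cv2.minAreaRect(k); b=cv2.boxPoints(r); print(r); P=np.array([ray(c,*p,.010) for p in b]); print(b,P.round(4)); print(np.linalg.norm(P[1]-P[0]),np.linalg.norm(P[2]-P[1]))
dk=np.zeros_like(g); dk[170:228,208:326]=255*(im.max(2)[170:228,208:326]<90)
n,l,s,ce=cv2.connectedComponentsWithStats(dk)
for i in range(1,n):
    if s[i,4]>15: print(s[i],ce[i],ray(c,*ce[i],.02).round(4))
E
```

```text
((266.4730529785156, 197.5966796875), (63.62284469604492, 119.9393539428711), 88.8982925415039)
[[205.90282 166.94418]
 [325.82    164.63809]
 [327.04327 228.24918]
 [207.1261  230.55527]] [[ 0.6175  0.2051  0.01  ]
 [ 0.6272 -0.0828  0.01  ]
 [ 0.4747 -0.0868  0.01  ]
 [ 0.4649  0.1983  0.01  ]]
0.2881017938522698 0.15260199310604974
[258 190  15  16 171] [264.95906433 197.5497076 ] [0.5449 0.0618 0.02  ]
[212 204  22  18  86] [221.1627907  213.75581395] [0.5049 0.1647 0.02  ]
[306 210  13  14 139] [312.20143885 216.50359712] [ 0.5016 -0.0505  0.02  ]
```

View pics/crop.png

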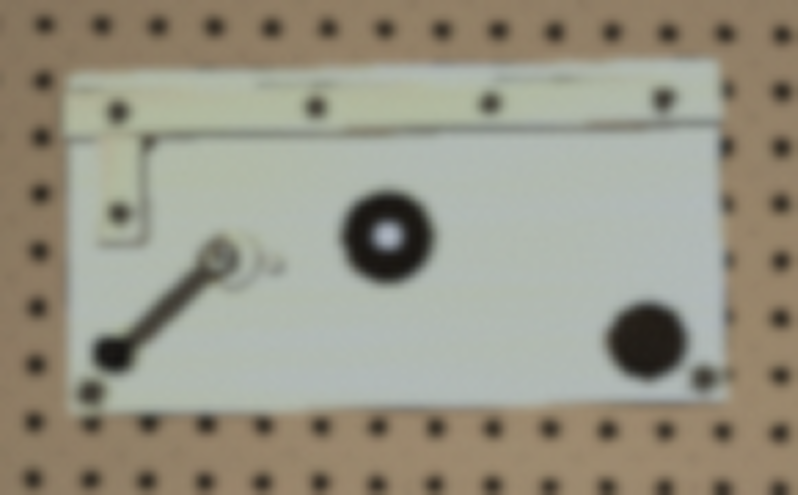

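The crop confirms it: the disc with the pale spot at (265,198) is the head. The plain disc at (312,217) is the lens cap, the lever handle is at (216,219) and the pivot is near (235,202). Next I'll work out the nest pose.

```bash
python3 - <<'E'
from h import *
c=cam('top'); f=lambda X,Y,z: ray(c,195+(X+.5)/5.5-.5,155+(Y+.5)/5.5-.5,z)
nl,nr=f(70,413,.01),f(728,401,.01); rl,rr=f(70,135,.024),f(720,121,.024); fl,fr=f(68,74,.024),f(718,60,.024)
for a,b in((nl,nr),(rl,rr),(fl,fr)): d=a-b; print(a,b,np.linalg.norm(d),'yaw',np.degrees(np.arctan2(-d[0],d[1])))
s=f(147,190,.024); print('stop inner edge',s)
h=f(387,237,.024); piv=f(216,256,.03); grip=f(114,352,.059); print(h,piv,grip,np.linalg.norm((piv-grip)[:2]))
yaws=[np.arctan2(-(a-b)[0],(a-b)[1]) for a,b in((nl,nr),(rl,rr))]; y=np.mean(yaws)
ex=np.array([np.cos(y),np.sin(y)]); ey=np.array([-np.sin(y),np.cos(y)])
# origin estimates
ox=np.mean([(nl+nr)[:2]@ex/2+.075,(rl+rr)[:2]@ex/2-.045,(fl+fr)[:2]@ex/2-.065]) ; print([(nl+nr)[:2]@ex/2+.075,(rl+rr)[:2]@ex/2-.045,(fl+fr)[:2]@ex/2-.065])
oys=[nl[:2]@ey-.15,nr[:2]@ey+.135,rl[:2]@ey-.15,rr[:2]@ey+.135,s[:2]@ey-.115]; print(oys)
oy=np.mean(oys); o=ox*ex+oy*ey; print('nest',o,np.degrees(y))
T=lambda p:[(p[:2]-o)@ex,(p[:2]-o)@ey]
for n,p in(('head',h),('piv',piv),('grip',grip)): print(n,np.round(T(p),4))
W=lambda x,y_:(o+x*ex+y_*ey).round(4)
print('seat',W(.025,.095),'piv',W(-.0094,.0825))
# scene cross-check of head: white spot
c2=cam('scene'); print('scene proj head',proj(c2,h))
for z in (.024,): 
  im=c2['img'][195:245,265:320]; 
  u,v=proj(c2,h); m=im.max(2)<60; n,l,st,ce=cv2.connectedComponentsWithStats(m.astype('u1'))
  for i in range(1,n):
    if st[i,4]>20: q=ce[i]+[265,195]; print(q,st[i],ray(c2,*q,.019).round(4))
E
```

```text
[0.4670226  0.19790337 0.01      ] [ 0.4764505  -0.08659668  0.01      ] 0.28465622416422404 yaw 1.8979999877185354
[0.58633185 0.19894805 0.024     ] [ 0.59646604 -0.08086319  0.024     ] 0.27999470102119267 yaw 2.0742307110369302
[0.61280595 0.20047976 0.024     ] [ 0.62294389 -0.0798125   0.024     ] 0.2804755361126234 yaw 2.0714388134971364
stop inner edge [0.56301212 0.16522006 0.024     ]
[0.54424305 0.06167924 0.024     ] [0.53451307 0.13441216 0.03      ] [0.49166203 0.17336783 0.059     ] 0.05791161872929448
[np.float64(0.5483819548406439), np.float64(0.5480899175438548), np.float64(0.5545947390448787)]
[np.float64(0.0315987332422763), np.float64(0.031942845704779246), np.float64(0.028507849450772643), np.float64(0.03351347954371611), np.float64(0.030608323623614972)]
nest [0.54894242 0.05028933] 1.9861153493777326
head [-0.0043  0.0115]
piv [-0.0115  0.0846]
grip [-0.053  0.125]
seat [0.5706 0.1461] piv [0.5367 0.1324]
scene proj head (np.float64(289.97551772791365), np.float64(221.96654995268608))
[290.91891892 226.37837838] [21 29 11  5 37] [0.5383 0.048  0.019 ]
```

Emit:
servo_tool(deltas=[-0.0174,-0.0259,0,0,0,0,-0.0174,-0.0259,0,0,0,0,-0.0174,-0.0259,0,0,0,0,-0.0174,-0.0259,0,0,0,0,-0.0174,-0.0259,0,0,0,0,-0.0174,-0.0259,0,0,0,0,-0.0174,-0.0259,0,0,0,0,-0.0286,-0.0192,0,0,0,0,-0.0286,-0.0192,0,0,0,0,-0.0286,-0.0192,0,0,0,0,-0.0286,-0.0192,0,0,0,0,-0.0286,-0.0192,0,0,0,0,-0.0286,-0.0192,0,0,0,0,-0.0286,-0.0192,0,0,0,0,-0.0286,-0.0192,0,0,0,0,-0.0286,-0.0192,0,0,0,0,-0.0286,-0.0192,0,0,0,0,-0.0286,-0.0192,0,0,0,0], jaw=0.025)

```text
time: 1.75
position: [0.5037, 0.0586, 0.2316]
ee_rot: [0.205, 0.979, 0.0, 0.0]
force: [0.8, 0.6, 0.6]
width: 0.0251
finger_force: 0.0
```

Emit:
servo_tool(deltas=[0,0,0,0,0,-0.112,0,0,0,0,0,-0.112,0,0,0,0,0,-0.112,0,0,0,0,0,-0.112,0,0,0,0,0,0,0,0,0,0,0,0])

```text
time: 2.25
position: [0.503, 0.0602, 0.2313]
ee_rot: [-0.015, 1.0, 0.0, -0.0]
force: [-0.2, -0.0, -0.2]
width: 0.0249
finger_force: 0.0
```

Emit:
servo_tool(deltas=[0,0,0.035,0,0,0,0,0,0.035,0,0,0,0,0,0.035,0,0,0,0,0,0.035,0,0,0,0,0,0.035,0,0,0,0,0,0.02,0,0,0,0,0,0.01,0,0,0,0,0,0.01,0,0,0,0,0,0,0,0,0,0,0,0,0,0,0])

```text
time: 3.08
position: [0.5037, 0.0604, 0.0171]
ee_rot: [-0.017, 1.0, 0.0, 0.0]
force: [0.3, 0.1, 0.1]
width: 0.0247
finger_force: 0.0
```

```bash
python3 - <<'E'
from h import *
c=cam('scene'); cv2.imwrite('pics/s1.png',cv2.resize(c['img'][160:300,220:400,::-1],None,fx=4,fy=4,interpolation=cv2.INTER_CUBIC)); print(ctrl.read_state()['position'])
E
```

```text
[0.50405783 0.0604384  0.01749329]
```

View pics/s1.png

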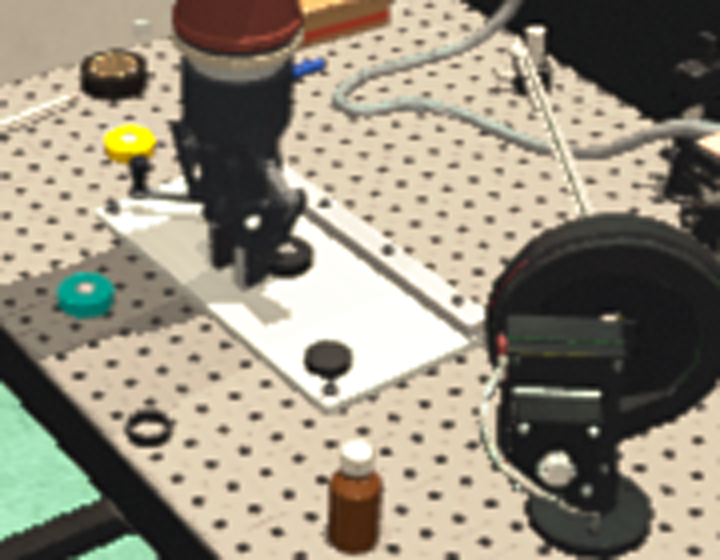

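The fingers (crop 220–260, 270) stand just on the near side of the head (290,256), and the lens cap at (328,357) is clear. Next I push the head to the rail.

Emit:
servo_tool(deltas=[0,0,0.002,0,0,0,-0.004,0,0,0,0,0,-0.004,0,0,0,0,0,-0.003,0,0,0,0,0,-0.003,0,0,0,0,0,-0.003,0,0,0,0,0,-0.003,0,0,0,0,0,-0.003,0,0,0,0,0,-0.003,0,0,0,0,0,-0.003,0,0,0,0,0,-0.003,0,0,0,0,0,-0.002,0,0,0,0,0,-0.002,0,0,0,0,0,0,0,0,0,0,0,0,0,0,0,0,0])

```text
time: 4.38
position: [0.5393, 0.0615, 0.0143]
ee_rot: [-0.017, 1.0, -0.0, 0.0]
force: [-1.3, 0.1, -1.1]
width: 0.0253
finger_force: 0.0
```

Emit:
servo_tool(deltas=[-0.002,0,0,0,0,0,-0.002,0,0,0,0,0,-0.001,0,0,0,0,0,0,0,0,0,0,0])

```text
time: 4.72
position: [0.5443, 0.0617, 0.0143]
ee_rot: [-0.017, 1.0, -0.0, 0.0]
force: [-0.7, 0.5, 0.3]
width: 0.0252
finger_force: 0.1
```

Emit:
servo_tool(deltas=[-0.001,0,0,0,0,0,-0.001,0,0,0,0,0,-0.001,0,0,0,0,0,0,0,0,0,0,0])

```text
time: 5.05
position: [0.5469, 0.0618, 0.0142]
ee_rot: [-0.017, 1.0, -0.0, -0.0]
force: [-2.4, 0.5, 1.5]
width: 0.0249
finger_force: 0.9
```

Emit:
servo_tool(deltas=[-0.001,0,0,0,0,0,-0.001,0,0,0,0,0,0,0,0,0,0,0])

```text
time: 5.3
position: [0.5473, 0.0617, 0.0139]
ee_rot: [-0.017, 1.0, -0.0, -0.002]
force: [-8.6, -1.6, 3.6]
width: 0.0249
finger_force: 4.5
```

The force rose to 8.6 N and the motion stopped, so the head is against the rail. Next I back off, shut the fingers and go round to its right side.

Emit:
servo_tool(deltas=[0.005,0,0,0,0,0,0.01,0,0,0,0,0,0.015,0,0,0,0,0,0,0,-0.025,0,0,0,0,0,-0.025,0,0,0,0,-0.026,0,0,0,0,0,-0.026,0,0,0,0,-0.026,0,0,0,0,0,-0.026,0,0,0,0,0,0,0,0,0,0,0.105,0,0,0,0,0,0,0,0,0.02,0,0,0], jaw=0.0)

```text
time: 6.3
position: [0.5749, 0.0104, 0.047]
ee_rot: [0.035, 0.999, 0.0, 0.003]
force: [1.0, 0.4, -1.0]
width: -0.0002
finger_force: 0.0
```

```bash
python3 - <<'E'
from h import *
c=cam('top'); cv2.imwrite('pics/t2.png',cv2.resize(c['img'][155:245,195:340,::-1],None,fx=5.5,fy=5.5,interpolation=cv2.INTER_CUBIC)); print(ctrl.read_state()['position'])
E
```

```text
[0.57143708 0.01066841 0.04169401]
```

View pics/t2.png

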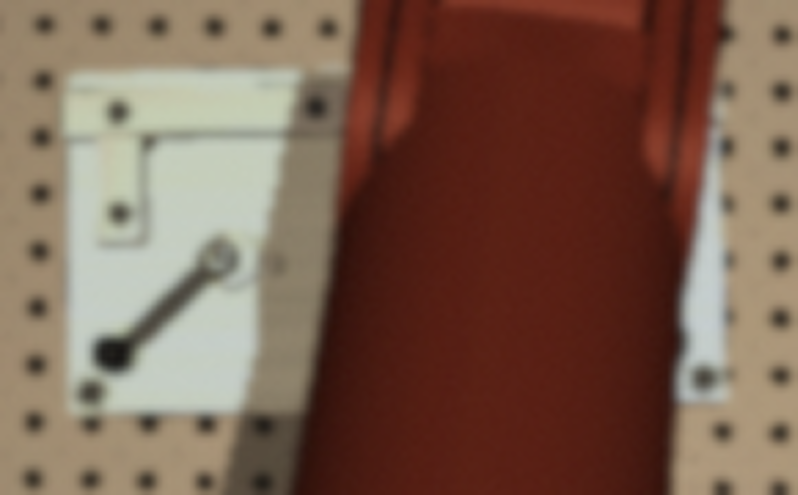

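The arm hides the head in the top view. The lever is still open at (114,352) and the stop corner at (147,140) is clear. Next I descend and push along the rail.

Emit:
servo_tool(deltas=[0,0,0.014,0,0,0,0,0,0.013,0,0,0,0,0,0,0,0,0,0.0005,0.005,0,0,0,0,0.0005,0.005,0,0,0,0,0.0005,0.005,0,0,0,0,0.0005,0.005,0,0,0,0,0.0005,0.005,0,0,0,0,0.0005,0.005,0,0,0,0,0.0005,0.005,0,0,0,0,0.0005,0.005,0,0,0,0])

```text
time: 7.27
position: [0.5718, 0.0506, 0.0176]
ee_rot: [0.036, 0.999, -0.0, 0.0]
force: [-0.7, -4.3, 4.4]
width: 0.0001
finger_force: 2.5
```

Emit:
servo_tool(deltas=[0.001,0.004,0,0,0,0,0.001,0.004,0,0,0,0,0.001,0.004,0,0,0,0,0,0,0,0,0,0])

```text
time: 7.6
position: [0.5698, 0.0639, 0.0176]
ee_rot: [0.035, 0.999, 0.0, 0.0]
force: [0.4, 0.4, 5.1]
width: 0.0001
finger_force: 2.5
```

```bash
python3 - <<'E'
from h import *
c=cam('scene'); cv2.imwrite('pics/s2.png',cv2.resize(c['img'][170:270,230:360,::-1],None,fx=6,fy=6,interpolation=cv2.INTER_CUBIC)); s=ctrl.read_state();print(s['position'],s['force'])
E
```

```text
[0.56974369 0.06399234 0.01756815] [ 0.92264491 -0.29142728  5.05307725]
```

View pics/s2.png

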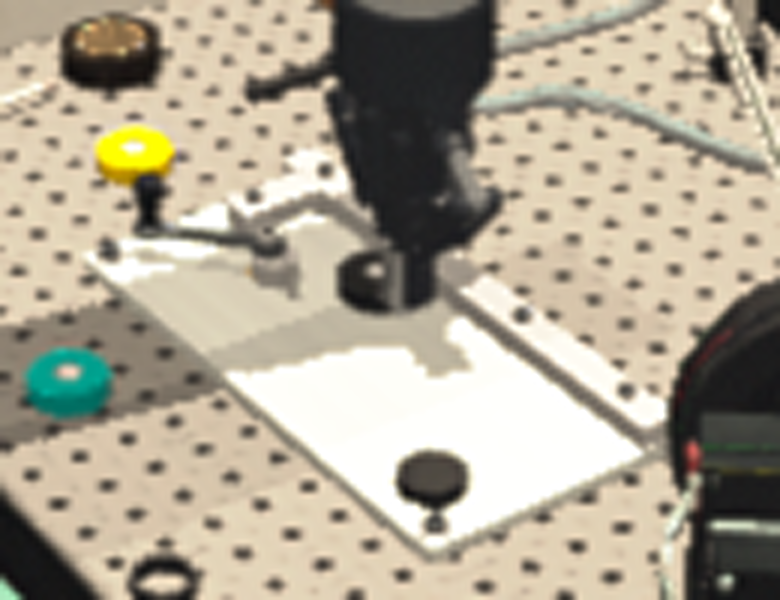

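The head is at (378,285), with the finger on its right side at (405,280). The steady 5 N upward force needs a check, so I'll compare projections.

```bash
python3 - <<'E'
from h import *
c=cam('scene'); 
g=lambda u,v:((u-230)*6,(v-170)*6)
s=ctrl.read_state(); print('tcp in crop',g(*proj(c,s['position'])),s['force'],s['torque'],s['effort'][1:4])
for n,(X,Y,z) in {'spot':(377,270,.024),'headL':(340,282,.017),'headbottom':(385,311,.010)}.items(): print(n,ray(c,230+X/6,170+Y/6,z).round(4))
o=np.array([.5475,.05]); y=np.radians(2); ex=np.array([np.cos(y),np.sin(y)]); ey=np.array([-np.sin(y),np.cos(y)])
for nm,p in {'railR':(45,-135,10),'railRtop':(45,-135,24),'nearR':(-75,-135,10),'nearL':(-75,150,10),'cornertop':(45,115,24),'corner':(45,115,10)}.items():
    q=np.array(p)/1e3; w=np.append(o+q[0]*ex+q[1]*ey,q[2]); print(nm,np.round(g(*proj(c,w))))
E
```

```text
tcp in crop (np.float64(401.25983276610725), np.float64(304.43185437213657)) [ 0.59910495 -0.53270584  4.93077877] [ 0.10263004 -0.07166281 -0.04848477] [-53.88679862   8.64578515 -29.19914961]
spot [0.5713 0.087  0.024 ]
headL [0.5564 0.0967 0.017 ]
headbottom [0.5665 0.0727 0.01  ]
railR [637. 454.]
railRtop [639. 429.]
nearR [424. 550.]
nearL [ 77. 253.]
cornertop [316. 187.]
corner [316. 210.]
```

Emit:
servo_tool(deltas=[0,0,-0.003,0,0,0,0,0,0,0,0,0,0,0,0,0,0,0])

```text
time: 7.95
position: [0.5692, 0.0633, 0.0202]
ee_rot: [0.035, 0.999, 0.0, -0.0]
force: [-0.2, 0.1, 0.6]
width: 0.0003
finger_force: 0.0
```

Emit:
servo_tool(deltas=[0.0005,0.005,0,0,0,0,0.0005,0.005,0,0,0,0,0.0005,0.005,0,0,0,0,0.0005,0.005,0,0,0,0,0.0005,0.005,0,0,0,0,0.0005,0.005,0,0,0,0,0.0005,0.005,0,0,0,0,0.0005,0.005,0,0,0,0,0.0003,0.003,0,0,0,0,0.0003,0.003,0,0,0,0,0,0,0,0,0,0])

```text
time: 8.87
position: [0.5682, 0.11, 0.0203]
ee_rot: [0.035, 0.999, 0.0, -0.0]
force: [-0.1, 0.2, 0.9]
width: 0.0001
finger_force: 0.0
```

Emit:
servo_tool(deltas=[0.0002,0.002,0,0,0,0,0.0002,0.002,0,0,0,0,0.0002,0.002,0,0,0,0,0.0002,0.002,0,0,0,0,0,0,0,0,0,0])

```text
time: 9.28
position: [0.568, 0.1177, 0.0203]
ee_rot: [0.035, 0.999, 0.0, 0.0]
force: [-0.1, -0.7, 0.6]
width: -0.0003
finger_force: 0.2
```

Emit:
servo_tool(deltas=[0.0001,0.0015,0,0,0,0,0.0001,0.0015,0,0,0,0,0,0,0,0,0,0])

```text
time: 9.53
position: [0.568, 0.1205, 0.0203]
ee_rot: [0.035, 0.999, 0.0, -0.0]
force: [-0.5, -1.0, 1.0]
width: 0.0001
finger_force: 0.3
```

Emit:
servo_tool(deltas=[0.0001,0.0015,0,0,0,0,0.0001,0.0015,0,0,0,0,0,0,0,0,0,0])

```text
time: 9.78
position: [0.568, 0.1215, 0.0203]
ee_rot: [0.036, 0.999, -0.001, -0.0]
force: [0.2, -5.8, 1.9]
width: 0.0002
finger_force: 2.9
```

Emit:
servo_tool(deltas=[0.0001,0.001,0,0,0,0,0,0.001,0,0,0,0,0,0,0,0,0,0,0,0,0,0,0,0])

```text
time: 10.12
position: [0.568, 0.1218, 0.0202]
ee_rot: [0.037, 0.999, -0.002, -0.0]
force: [-1.3, -10.9, 3.1]
width: -0.0
finger_force: 5.3
```

The head is firmly in the corner (10.9 N). I'll retreat and look.

Emit:
servo_tool(deltas=[0,-0.005,0,0,0,0,0,-0.015,0,0,0,0,0,0,-0.04,0,0,0,0,0,-0.04,0,0,0,0,-0.04,0,0,0,0,0,-0.04,0,0,0,0,0,0,0,0,0,0,0,0,0,0,0,0])

```text
time: 10.78
position: [0.5607, 0.0222, 0.1008]
ee_rot: [0.038, 0.999, 0.0, 0.0]
force: [-0.2, 0.7, 0.1]
width: 0.0002
finger_force: 0.0
```

```bash
python3 - <<'E'
from h import *
c=cam('top'); cv2.imwrite('pics/t3.png',cv2.resize(c['img'][155:245,195:295,::-1],None,fx=6,fy=6,interpolation=cv2.INTER_CUBIC)); s=ctrl.read_state();print(s['position'],s['force'],s['qpos'])
E
```

```text
[0.56075686 0.02436659 0.10043022] [ 0.99060256  0.1853472  -0.2108005 ] [-0.6376334   0.29387133  0.60493728  1.86321696 -0.19273358  1.0423296
  1.5427185 ]
```

View pics/t3.png

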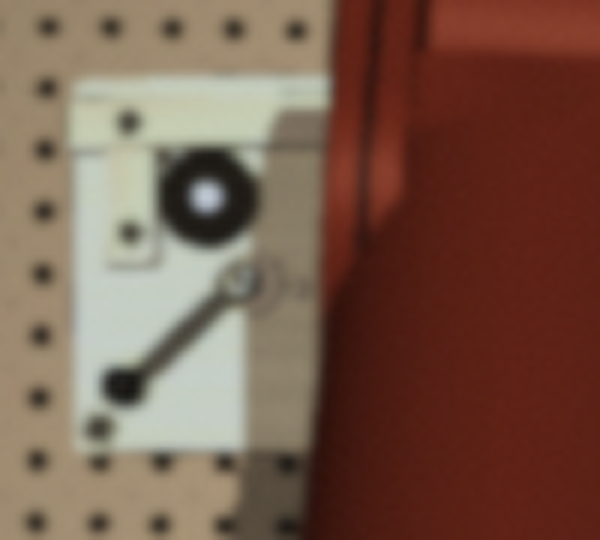

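The head touches both the stop (x≈160) and the rail (y≈150). The handle is at (125,385) and still open. Next I turn the tool for caging the handle.

Emit:
servo_tool(deltas=[0,0,0,0,0,0.115,0,0,0,0,0,0.115,0,0,0,0,0,0.115,0,0,0,0,0,0.115,0,0,0,0,0,0.115,0,0,0,0,0,0.115,0,0,0,0,0,0.115,0,0,0,0,0,0.115,0,0,0,0,0,0.115,0,0,0,0,0,0], jaw=0.036)

```text
time: 11.67
position: [0.5608, 0.027, 0.0999]
ee_rot: [0.526, 0.85, -0.0, -0.0]
force: [0.0, 0.1, -0.0]
width: 0.0357
finger_force: 0.0
```

```bash
cat > mv.py <<'E'
from h import *
def tool(w):
    s=ctrl.read_state(); r=R.from_quat(s['ee_rot']).as_matrix(); d=np.array(w)-s['position']; a=np.degrees(np.arctan2(r[1,1],r[0,1]))
    print('pos',s['position'].round(4),'y-angle',a.round(1),'tool d',(r.T@d).round(4),'q7',s['qpos'][6].round(2))
E
python3 -c "
from mv import *
tool([.4917,.1734,.1])"
```

```text
pos [0.5608 0.027  0.0999] y-angle 26.5 tool d [ 1.619e-01  3.400e-03 -1.000e-04] q7 0.57
```

Emit:
servo_tool(deltas=[0.0324,0.0007,0,0,0,0,0.0324,0.0007,0,0,0,0,0.0324,0.0007,0,0,0,0,0.0324,0.0007,0,0,0,0,0.0324,0.0007,0,0,0,0,0,0,0,0,0,0,0,0,0,0,0,0])

```text
time: 12.25
position: [0.4904, 0.1747, 0.1002]
ee_rot: [0.521, 0.853, 0.0, -0.0]
force: [0.5, -0.5, -0.4]
width: 0.036
finger_force: 0.0
```

```bash
python3 - <<'E'
from mv import *
tool([.4917,.1734,.045])
c=cam('scene'); u,v=map(int,proj(c,[.4917,.1734,.06])); print(u,v,proj(c,[.4917,.1734,.059]),proj(c,[.4917,.1734,.031])); cv2.imwrite('pics/s3.png',cv2.resize(c['img'][v-40:v+35,u-50:u+50,::-1],None,fx=7,fy=7,interpolation=cv2.INTER_CUBIC))
E
```

```text
pos [0.4904 0.1747 0.1002] y-angle 27.2 tool d [-0.0018  0.0006  0.0552] q7 0.21
253 199 (np.float64(253.64438090102567), np.float64(199.3368443174781)) (np.float64(253.87947980945808), np.float64(207.46037203494433))
```

View pics/s3.png

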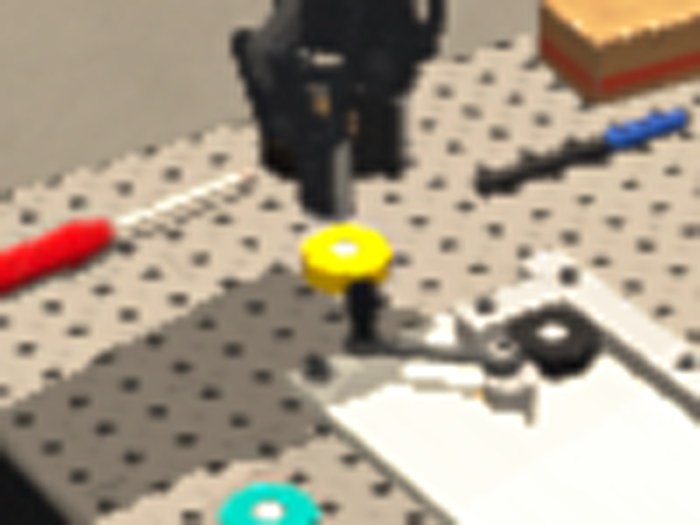

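The handle top is at (363,285), within about 3 mm of the prediction, and the fingers are above it at (325,200). I'll lower them so they straddle the handle.

Emit:
servo_tool(deltas=[-0.0015,0.001,0.015,0,0,0,0,0,0.015,0,0,0,0,0,0.013,0,0,0,0,0,0.012,0,0,0,0,0,0,0,0,0])

```text
time: 12.72
position: [0.4921, 0.1693, 0.0432]
ee_rot: [0.525, 0.851, -0.002, -0.0]
force: [0.3, -0.5, -0.6]
width: 0.0359
finger_force: 0.0
```

Emit:
servo_tool(deltas=[0,0,0,0,0,0,0,0,0,0,0,0,0,0,0,0,0,0], jaw=0.022, squeeze=20)

```text
time: 12.97
position: [0.4937, 0.171, 0.0461]
ee_rot: [0.525, 0.851, 0.001, 0.0]
force: [0.3, 0.7, 0.1]
width: 0.0219
finger_force: 0.0
```

Emit:
servo_tool(deltas=[-0.0025,-0.0057,0,0,0,-0.092,-0.0026,-0.0057,0,0,0,-0.092,-0.0026,-0.0057,0,0,0,-0.092,-0.0027,-0.0057,0,0,0,-0.092,-0.0027,-0.0056,0,0,0,-0.092,0,0,0,0,0,0])

```text
time: 13.47
position: [0.4788, 0.1431, 0.0461]
ee_rot: [0.316, 0.949, 0.001, 0.0]
force: [-0.6, 0.8, -0.2]
width: 0.0219
finger_force: 0.0
```

```bash
cat >> mv.py <<'E'
def arc(P=(.535,.133)):
    s=ctrl.read_state(); d=s['position'][:2]-P; r=R.from_quat(s['ee_rot']).as_matrix(); th=np.degrees(np.arctan2(r[1,1],r[0,1]))
    print('phi',np.degrees(np.arctan2(d[1],d[0]))%360,'rad',np.hypot(*d),'theta',th,'z',s['position'][2],'q',s['qpos'].round(2),'F',s['force'].round(1),s['finger_force'],'w',s['width'])
E
python3 -c "
from mv import *
arc()"
```

```text
phi 169.78692755349445 rad 0.05708380237857461 theta 53.197763256044 z 0.04614013131185489 q [-0.96  0.25  0.65  2.05 -0.19  0.9   0.73] F [-0.6  0.8 -0.2] 0.025717110102050356 w 0.02194760847536652
```

Emit:
servo_tool(deltas=[-0.0031,-0.0055,0,0,0,-0.095,-0.0031,-0.0055,0,0,0,-0.095,-0.0032,-0.0055,0,0,0,-0.095,-0.0032,-0.0055,0,0,0,-0.095])

```text
time: 13.8
position: [0.4793, 0.1194, 0.046]
ee_rot: [0.131, 0.991, 0.001, 0.0]
force: [0.0, 2.7, 1.2]
width: 0.0219
finger_force: 1.2
```

```bash
python3 - <<'E'
from mv import *
arc()
c=cam('scene'); a=proj(c,[.535,.133,.03]); P=ctrl.read_state()['position']; b=proj(c,[P[0],P[1],.04]); print(a,b); u,v=map(int,a); cv2.imwrite('pics/s4.png',cv2.resize(c['img'][v-40:v+35,u-60:u+40,::-1],None,fx=7,fy=7,interpolation=cv2.INTER_CUBIC))
E
```

```text
phi 193.75577055276446 rad 0.057364534093327375 theta 74.89109363731703 z 0.04600908680945016 q [-0.88  0.23  0.61  2.07 -0.17  0.89  1.13] F [0.  2.7 1.2] 1.2212108497624286 w 0.021918739536343955
(np.float64(273.7232205642625), np.float64(209.6913601724059)) (np.float64(260.07413530163853), np.float64(214.88553809298352))
```

View pics/s4.png

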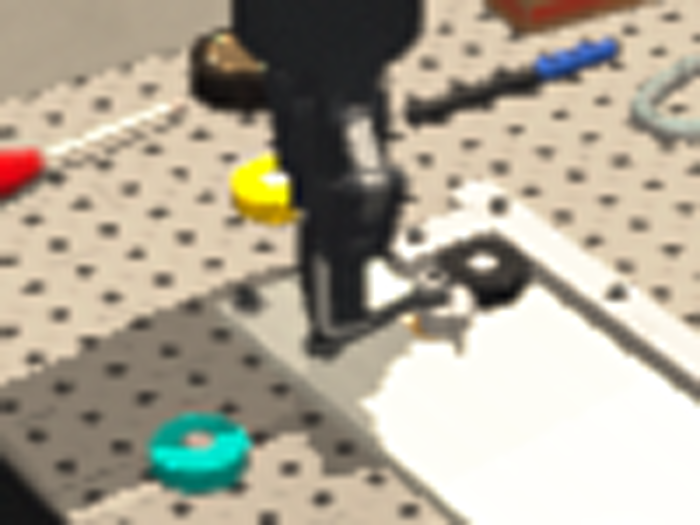

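The lever arm now points from the pivot (435,285) to (325,345), so it is moving with the fingers. I'll continue.

Emit:
servo_tool(deltas=[-0.0033,-0.0053,0,0,0,-0.1,-0.0033,-0.0053,0,0,0,-0.1,-0.0033,-0.0053,0,0,0,-0.1,-0.0033,-0.0053,0,0,0,-0.1,-0.0033,-0.0053,0,0,0,-0.1])

```text
time: 14.27
position: [0.4941, 0.0921, 0.0459]
ee_rot: [-0.117, 0.993, 0.001, 0.001]
force: [0.5, 3.1, 0.3]
width: 0.0223
finger_force: 1.6
```

```bash
python3 -c "
from mv import *
arc()"
```

```text
phi 224.96802903265095 rad 0.05785757256061241 theta 103.43302253590653 z 0.04591808350040263 q [-0.76  0.24  0.54  2.04 -0.16  0.9   1.68] F [0.5 3.1 0.3] 1.5645420929649845 w 0.022321505655404826
```

Emit:
servo_tool(deltas=[-0.0036,-0.0052,0,0,0,-0.1,-0.0036,-0.0052,0,0,0,-0.1,-0.0036,-0.0052,0,0,0,-0.1])

```text
time: 14.52
position: [0.509, 0.081, 0.0458]
ee_rot: [-0.264, 0.964, 0.001, 0.0]
force: [-2.1, 4.0, 2.0]
width: 0.0218
finger_force: 1.9
```

```bash
python3 -c "
from mv import *
arc()"
```

```text
phi 243.42466079691565 rad 0.058089899835804745 theta 120.62490170480363 z 0.045815900786138765 q [-0.68  0.26  0.5   2.01 -0.16  0.9   2.01] F [-2.1  4.   2. ] 1.8935409898404032 w 0.021816831175374734
```

Emit:
servo_tool(deltas=[-0.0025,-0.0034,0,0,0,-0.06,-0.0025,-0.0034,0,0,0,-0.06,-0.0025,-0.0034,0,0,0,-0.06])

```text
time: 14.77
position: [0.5183, 0.0776, 0.0451]
ee_rot: [-0.349, 0.937, 0.002, -0.002]
force: [-20.1, 10.6, 12.6]
width: 0.022
finger_force: 10.6
```

```bash
python3 -c "
from mv import *
arc()"
```

```text
phi 253.27039229006886 rad 0.05789970568759103 theta 130.83639365134545 z 0.04513553533932946 q [-0.64  0.28  0.47  1.99 -0.16  0.91  2.2 ] F [-20.1  10.6  12.6] 10.595376573837711 w 0.021980286649236524
```

Emit:
servo_tool(deltas=[-0.0015,-0.002,0,0,0,0,0,0,0,0,0,0])

```text
time: 14.93
position: [0.5189, 0.0782, 0.0445]
ee_rot: [-0.348, 0.937, 0.003, -0.004]
force: [-16.3, 9.0, 9.8]
width: 0.0222
finger_force: 8.8
```

```bash
python3 -c "
from mv import *
arc()"
```

```text
phi 253.65699312653973 rad 0.057079002703418334 theta 130.7620946648894 z 0.04451198548519188 q [-0.64  0.29  0.47  1.98 -0.17  0.92  2.2 ] F [-16.3   9.    9.8] 8.779315517895157 w 0.022202673672567334
```

Emit:
servo_tool(deltas=[-0.0025,-0.0035,0,0,0,0,-0.001,-0.0015,0,0,0,0])

```text
time: 15.1
position: [0.5206, 0.0786, 0.0435]
ee_rot: [-0.349, 0.937, 0.005, -0.008]
force: [-35.2, 17.0, 16.1]
width: 0.0221
finger_force: 17.9
```

```bash
python3 -c "
from mv import *
arc()"
```

```text
phi 255.13163191670435 rad 0.0562428543022068 theta 130.82972222635806 z 0.043482969976716426 q [-0.63  0.3   0.47  1.97 -0.18  0.93  2.21] F [-35.2  17.   16.1] 17.93565254076384 w 0.022091884107937457
```

Force rises with almost no motion, so the lever is at its end. I'll open the jaw to unload and lift clear.

Emit:
servo_tool(deltas=[0,0,0,0,0,0,0,0,0,0,0,0,0,0,0,0,0,0,0,0,0,0,0,0], jaw=0.036)

```text
time: 15.43
position: [0.526, 0.0756, 0.0442]
ee_rot: [-0.348, 0.938, 0.001, -0.003]
force: [-8.7, 5.7, -2.8]
width: 0.0358
finger_force: 4.7
```

```bash
python3 -c "
from mv import *
arc()"
```

```text
phi 261.11159167050505 rad 0.0580848986350295 theta 130.71065558457886 z 0.044201836057028134 q [-0.63  0.3   0.47  1.97 -0.17  0.92  2.21] F [-8.7  5.7 -2.8] 4.710022718645632 w 0.035815646674328024
```

Emit:
servo_tool(deltas=[0.0025,0.0035,0,0,0,0,0.001,0.001,0,0,0,0,0,0,0,0,0,0])

```text
time: 15.68
position: [0.5236, 0.075, 0.0456]
ee_rot: [-0.348, 0.937, -0.0, 0.0]
force: [0.9, 0.3, -0.3]
width: 0.0363
finger_force: 0.0
```

Unloaded. I'll lift and move off to the right for a look.

Emit:
servo_tool(deltas=[0,0,-0.025,0,0,0,0,0,-0.035,0,0,0,0,0,-0.04,0,0,0,0,0,-0.04,0,0,0,-0.024,0.02,0,0,0,0,-0.03,0.026,0,0,0,0,-0.03,0.026,0,0,0,0,-0.03,0.026,0,0,0,0,-0.03,0.026,0,0,0,0,0,0,0,0,0,0,0,0,0,0,0,0])

```text
time: 16.6
position: [0.5508, 0.2658, 0.185]
ee_rot: [-0.351, 0.936, -0.0, 0.0]
force: [0.3, -0.9, 0.2]
width: 0.0364
finger_force: 0.0
```

```bash
python3 - <<'E'
from mv import *
arc()
c=cam('top'); cv2.imwrite('pics/t5.png',cv2.resize(c['img'][155:245,195:325,::-1],None,fx=6,fy=6,interpolation=cv2.INTER_CUBIC))
E
```

```text
phi 83.20965708927085 rad 0.13373441279896803 theta 131.06985149938436 z 0.18501015557853112 q [-0.84  0.29  0.39  1.64 -0.12  1.23  1.86] F [ 0.3 -0.9  0.2] 0.0 w 0.03636019479762295
```

```bash
python3 - <<'E'
from mv import *
c=cam('top'); im=c['img']; im[:0]
o=np.array([.5475,.05]); y=np.radians(2); M=np.array([[np.cos(y),np.sin(y)],[-np.sin(y),np.cos(y)]])
dk=np.zeros(im.shape[:2],'u1'); dk[172:228,209:324]=im[172:228,209:324].max(2)<90
n,l,s,ce=cv2.connectedComponentsWithStats(dk)
for i in range(1,n):
    if s[i,4]>8: print(s[i],ce[i].round(1),'nest z24',(M@(ray(c,*ce[i],.024)[:2]-o)).round(4),'nest z59',(M@(ray(c,*ce[i],.059)[:2]-o)).round(4))
cv2.imwrite('pics/t6.png',cv2.resize(im[155:245,195:325,::-1],None,fx=6,fy=6,interpolation=cv2.INTER_CUBIC))
E
```

```text
[221 180  17  16 178] [228.8 187.2] nest z24 [0.0237 0.0969] nest z59 [0.0199 0.0936]
[237 202  24  13  65] [251.2 208.9] nest z24 [-0.0288  0.0447] nest z59 [-0.0311  0.0429]
[306 211  13  12 129] [312.1 216.5] nest z24 [-0.0496 -0.0984] nest z59 [-0.0513 -0.0957]
```

View pics/t6.png

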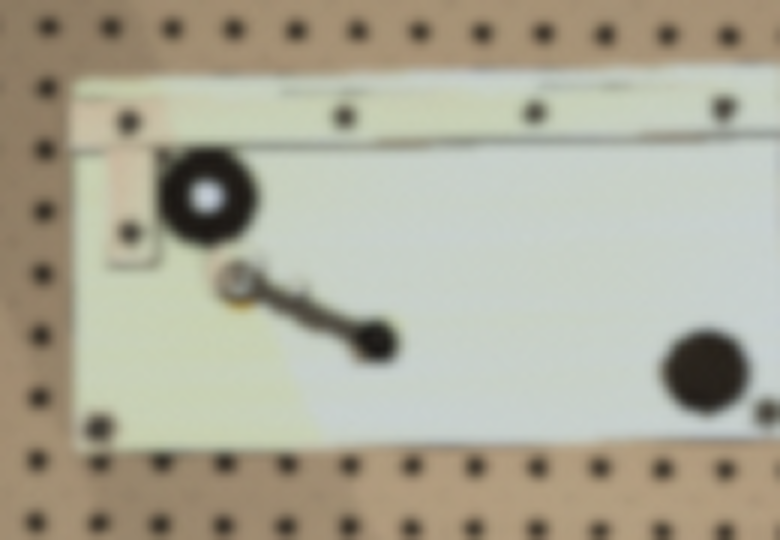

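The head is seated at (207,197), the lever points right with its handle at (376,341), and the lens cap at (706,371) is unmoved. I'll check the swept angle.

```bash
python3 - <<'E'
from mv import *
c=cam('top'); g=lambda X,Y,z: ray(c,195+(X+.5)/6-.5,155+(Y+.5)/6-.5,z)
o=np.array([.5475,.05]); y=np.radians(2); M=np.array([[np.cos(y),np.sin(y)],[-np.sin(y),np.cos(y)]])
for pz in (.03,.045):
  p=M@(g(239,283,pz)[:2]-o)
  for nm,X,Y in(('start',123,386),('end',376,341)):
    h=M@(g(X,Y,.059)[:2]-o); d=h-p; d2=h-[-.0094,.0825]
    print(nm,h.round(4),p.round(4),[(np.hypot(*q).round(4),np.degrees(np.arctan2(-q[0],q[1])).round(1)) for q in(d,d2)])
E
```

```text
start [-0.0522  0.1258] [-0.0115  0.0835] [(np.float64(0.0587), np.float64(43.9)), (np.float64(0.0609), np.float64(44.7))]
end [-0.037   0.0292] [-0.0115  0.0835] [(np.float64(0.06), np.float64(154.8)), (np.float64(0.06), np.float64(152.6))]
start [-0.0522  0.1258] [-0.0127  0.0823] [(np.float64(0.0588), np.float64(42.3)), (np.float64(0.0609), np.float64(44.7))]
end [-0.037   0.0292] [-0.0127  0.0823] [(np.float64(0.0583), np.float64(155.4)), (np.float64(0.06), np.float64(152.6))]
```

The image gives a sweep of about 1.9–1.97 rad, which doesn't quite prove the end stop. I'll push once more from behind the handle, with shut fingers and stiffer geometry.

Emit:
servo_tool(deltas=[0,0,0,0,0,0.114,0,0,0,0,0,0.114,0,0,0,0,0,0.114,0,0,0,0,0,0.114,0,0,0,0,0,0.114,0,0,0,0,0,0.114,0,0,0,0,0,0.114,0,0,0,0,0,0.114,0,0,0,0,0,0.114,0,0,0,0,0,0.114,0,0,0,0,0,0], jaw=0.0)

```text
time: 17.67
position: [0.5514, 0.2613, 0.1858]
ee_rot: [0.215, 0.977, 0.0, 0.0]
force: [0.2, 0.2, -0.6]
width: -0.0004
finger_force: 0.0
```

```bash
python3 -c "
from mv import *
tool([.480,.091,.12])"
```

```text
pos [0.5514 0.2613 0.1858] y-angle 65.1 tool d [-0.0068 -0.1846  0.0657] q7 0.76
```

Emit:
servo_tool(deltas=[-0.0012,-0.0308,0,0,0,0,-0.0012,-0.0308,0,0,0,0,-0.0011,-0.0308,0,0,0,0,-0.0011,-0.0308,0,0,0,0,-0.0011,-0.0308,0,0,0,0,-0.0011,-0.0308,0,0,0,0,0,0,0,0,0,0,0,0,0.035,0,0,0,0,0,0.035,0,0,0,0,0,0.035,0,0,0,0,0,0.02,0,0,0,0,0,0.016,0,0,0,0,0,0,0,0,0,0,0,0,0,0,0])

```text
time: 18.83
position: [0.4806, 0.0909, 0.0443]
ee_rot: [0.211, 0.977, -0.001, -0.0]
force: [-0.0, 0.4, 0.7]
width: 0.0
finger_force: 0.0
```

```bash
python3 -c "
from mv import *
tool([.5095,.0779,.045]); arc()"
```

```text
pos [0.4806 0.0909 0.0443] y-angle 65.6 tool d [-0.0317  0.     -0.0007] q7 1.03
phi 217.73307550116883 rad 0.06875801066290202 theta 65.64252882801262 z 0.04431952691909494 q [-0.86  0.23  0.64  2.08 -0.17  0.89  1.03] F [-0.   0.4  0.7] 0.0 w 3.363823342285962e-05
```

Handle centre is 31.7 mm along −tool x, so I expect contact after about 12 mm.

Emit:
servo_tool(deltas=[-0.004,0,0,0,0,0,-0.004,0,0,0,0,0,-0.003,0,0,0,0,0,-0.002,0,0,0,0,0,0,0,0,0,0,0])

```text
time: 19.25
position: [0.4935, 0.0862, 0.0449]
ee_rot: [0.211, 0.977, 0.0, 0.0]
force: [0.1, 0.3, 0.2]
width: -0.0
finger_force: 0.0
```

Emit:
servo_tool(deltas=[-0.002,0,0,0,0,0,0,0,0,0,0,0])

```text
time: 19.42
position: [0.4948, 0.0855, 0.0444]
ee_rot: [0.211, 0.977, 0.0, 0.0]
force: [-0.1, 0.9, 0.3]
width: -0.0
finger_force: 0.0
```

Emit:
servo_tool(deltas=[-0.002,0,0,0,0,0,0,0,0,0,0,0])

```text
time: 19.58
position: [0.4953, 0.0853, 0.0441]
ee_rot: [0.211, 0.977, -0.0, -0.001]
force: [-4.7, 1.4, 3.6]
width: -0.0002
finger_force: 2.4
```

Emit:
servo_tool(deltas=[-0.003,0,0,0,0,0,0,0,0,0,0,0])

```text
time: 19.75
position: [0.4957, 0.085, 0.0436]
ee_rot: [0.211, 0.978, -0.0, -0.004]
force: [-15.5, 4.7, 10.9]
width: 0.0001
finger_force: 7.8
```

Emit:
servo_tool(deltas=[-0.004,0,0,0,0,0,0,0,0,0,0,0])

```text
time: 19.92
position: [0.4961, 0.0848, 0.043]
ee_rot: [0.21, 0.978, -0.0, -0.007]
force: [-27.0, 10.8, 20.7]
width: -0.0
finger_force: 15.2
```

Emit:
servo_tool(deltas=[-0.004,0,0,0,0,0,0,0,0,0,0,0])

```text
time: 20.08
position: [0.4964, 0.0846, 0.0422]
ee_rot: [0.209, 0.978, -0.0, -0.011]
force: [-39.6, 16.3, 24.5]
width: 0.0004
finger_force: 21.6
```

The lever is rigid: 43 N of push moved it only about 1 mm, so it is at its end. I'll back off, lift clear and hand in.

Emit:
servo_tool(deltas=[0.01,0,0,0,0,0,0.015,0,0,0,0,0,0.005,0,0,0,0,0,0,0,-0.03,0,0,0,0,0,-0.04,0,0,0,0,0,-0.04,0,0,0,0,0,0,0,0,0,0,0,0,0,0,0,0,0,0,0,0,0])

```text
time: 20.83
position: [0.479, 0.0927, 0.1542]
ee_rot: [0.211, 0.977, 0.0, 0.0]
force: [-0.0, 0.8, -0.2]
width: 0.0002
finger_force: 0.0
```

```bash
python3 - <<'E'
from h import *
s=ctrl.read_state(); print(s['position'],s['force'],s['time']); print(ctrl.close_job())
E
```

```text
[0.47903957 0.09267134 0.15421307] [-0.04424883  0.75044767 -0.17232162] 20.8333
the job is handed in; nothing more can be done
None
```

I slid the sensor head along the rail into the corner, turned the cam lever until it would go no further, and handed the job in at 20.8 s with the arm clear; no verdict came back, and I judged the lever's end position from its rigidity under a 43 N push because the camera angle alone couldn't settle it.

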